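# Open the dial dispenser at the gland nuts and log the pick

## Robot

A 6-joint arm with a two-finger parallel gripper is mounted at the origin on the work surface; the furniture and walls round the work are solid. World frame = base frame: x ahead of the robot, y to its left, z up, the work surface at z = 0. Lengths are in m, angles in rad, forces in N, time in s.
With the tool pointing down it reaches from about 0.3 to 0.775 m from the base axis. Payload 14.6 kg.
Tool frame: the origin (TCP) lies on the centre line of the jaws, within the pads' length; the fingertips stand ctrl.tcp_to_tips ahead of it and the grasp point (between the pads) lies 2 mm behind it (ctrl.tcp_to_tips is the distance from the TCP to the fingertips, in m); z points along the fingers, y is the line along which they close (so a half turn about z gives the same grasp; the last joint's range is limited). The gripper opens to 94 mm and grips with 3 to 60 N. Pads are 16 mm wide; open, the fingers measure 119 mm over their backs; the gripper's body (75 mm by 177 mm) begins 78 mm behind the grasp point.
Start: joints at [-1.17, 0.3, 1.521, -0, 1.321, -0.067], TCP at [0.248, -0.491, 0.222] pointing down, gripper open.
Joint ranges: [-3.03, 3.03], [-0.79, 2.21], [0.23, 2.52], [-1.04, 4.18], [0, 3.07], [-2.55, 2.55]. Speed limits (rad/s): [2.22, 2.22, 2.57, 3.14, 3.14, 3.14].

## Interface

Orientations are given as [roll, pitch, yaw] about the fixed x, y, z axes, in that order (R = Rz(yaw) Ry(pitch) Rx(roll)).
In Python, from station import telemetry, viewer, hand_in, ctrl gives the robot as it stands.
- The arm moves only by the tool step_arm, never from a script. Its argument "plan" is a list of rows, each an object of numbers: "dx", "dy", "dz": the shift along the tool's x, y, z scaled (see below); "rx", "ry", "rz": the turn, a rotation vector about the tool's x, y, z scaled (see below); "claw": the closure, from 0 (fully open) to 1 (shut). In form: [{"dx": .., "dy": .., "dz": .., "rx": .., "ry": .., "rz": .., "claw": ..}, ...]. A call has 1 to 10 rows; each row shifts and turns the commanded pose from where the row before left it, along the tool's axes as they then stand; what a row does not reach is not made up. The controller multiplies each number of a shift by 0.1 m and each number of a turn by 90 degrees. A row lasts 1/10 s, in which the tool goes at most 50 mm and 8.59 degrees, less where a joint would pass 70% of its speed; a pose out of reach is approached as far as the arm can. A call with a number of a shift or a turn outside -1 to 1 is refused whole. A call with a gripper value outside its range is refused whole. The fingers move at their own pace and stop on an object; "grip_force" is the grip in N (left out, the last holds). Time passes only in rows, so rows that do not move let the fingers close. It gives the time, the measured TCP pose, the force, the opening and the grip force at its end, in the units of the state.
- telemetry.get_obs(): the state, without advancing time (a new reading comes with each control period).
- viewer.camera(name): name is "side" or "top"; returns a dict with "img" (480x640x3 uint8, red, green, blue), "z_map" (480x640 float32, m along the optical axis (not along the pixel's ray), 0 where there is no reading), "fx", "fy", "cx", "cy" (pixels), "R" (3x3) and "t" (3): a world point X has camera coordinates R X + t. Camera axes: x right, y down, z forward; pixel columns grow to the right and rows downward; lengths in m; the calibration is good to about 2 mm. A picture is of the moment at which its call begins.
- hand_in(): hands the job in; it is judged then, once.
Trained networks look in a picture, given as the dict that the camera call returned (one of the last four; its "shot" number tells which), for a name from the list of things; names that differ only in an ending like _2 or _b are one class to them, and where a whole thing is asked for, a point or a joint stands for the part that bears it (a point fixed in the world has none). Each returns a list of dicts, best first, with "score" (0 to 1); they miss things now and then, are a little off and sometimes report something else, mostly with a low value. They report only what shows in the picture. A call takes as long as a camera call.
- viewer.recognise(target, picture): "rect" ([left, top, right, bottom] in pixels, round what is visible of it).
The state is a dict: "time_s": time; "qpos": joint angles; "joint_vel": joint speeds; "tau": joint torques, N m; "ee_pos": TCP position; "eef_rot": TCP orientation; "force": force on the tool from outside, world axes, zero at the start; "moment": the same for the moment, N m; "grip_width": finger opening in m; "grip_force": force on a finger pad.
Only numpy, scipy, OpenCV 4.12 (cv2) and the standard library are available. Lean on these libraries where they do the work, as an engineer would, in place of code of your own. Each camera call takes 0.05 s, during which the arm holds its last target. There are 200 camera calls.

## Task

Turn the see-through cover of the round parts dispenser by its upright finger post until the wedge-shaped opening stands centred over the cup with the big black hexagonal gland nuts. Then log the pick on the two-key counter: press the round key down and let it go, then press the square key down and let it go, one at a time. Leave the cover where you set it, and do not disturb the caliper, the tape roll or the cutter.

Things in the scene. Friction and masses are not known exactly. Their poses are not given: they have to be found in the camera images.
- dispenser: Fixed white round tray, 232 mm across, rim 16 mm high (with three screw lugs to 133 mm radius); origin at the centre of its underside on the bench. Six stations lie 60 degrees apart on a circle of 64 mm radius: five hold a cup, the one on the tray's own +x is empty.
- axis (a point): Point on the vertical turning axis of the cover, at the height of the cover's top face (34 mm above the bench).
- cover (a joint): Round cover, 230 mm across, 4 mm thick, smoked see-through plastic with a grey rim; top face 34 mm above the bench (grey frame lines 1 mm higher; hub of 9 mm radius 4 mm higher). Value: angle in rad, anticlockwise from above; at 0 the opening stands over the empty station. Turns over a full turn both ways; friction about 1 N at the post, no spring or detents; stays where left.
- window (a point): Middle of the cover's wedge opening (52 degrees wide, outlined in grey), 64 mm from the axis, at the cover's top face; turns with the cover.
- post (a point): Top end of the cover's upright finger post (round, 14 mm thick, two 16 mm ribs, 32 mm tall above the cover's top face, its top 66 mm above the bench), 100 mm from the axis, diametrically opposite the opening. Pushed sideways it turns the cover.
- cup_nuts: The wanted cup: open round cup, 56 mm across and 17 mm high, fixed in the tray under the cover, holding two stacked black hexagonal gland nuts (28 mm across, with a round hole). Origin at the centre of its underside, 64 mm from the axis and 6 mm above the bench. It may be at any of the five cup stations; the other cups hold pins, washers, rubber feet or screws.
- key_round (a joint): Round grey key (31 mm across), value: how far it is pressed down, m: 0 free, 0.006 fully down. Springs back; about 4 N fully down.
- round_top (a point): Centre of the top face of the round key, 42 mm above the bench when free; the key stands 12 mm above its 52 x 48 mm black housing. The two keys are 70 mm apart on a grey bar (150 x 60 mm) fixed to the bench; which is at which end varies.
- key_square (a joint): Square grey key (30 mm), value: how far it is pressed down, m: 0 free, 0.006 fully down. Springs back; about 4 N fully down.
- square_top (a point): Centre of the top face of the square key, 42 mm above the bench when free; housing as for the round key.
- caliper: Bystander: digital caliper lying flat, 67 x 200 x 14 mm; origin under its centre.
- tape: Bystander: black tape roll lying flat, 62 mm across, 18 mm high; origin under its centre.
- cutter: Bystander: flush cutter lying flat, 137 x 46 x 11 mm; origin under its centre.

How it is judged:
By the outcome, as a careful person would: the job done as asked, in the order asked, and still so for the second after the job is handed in, with the robot touching nothing.
It also fails if it takes over 58 s, if anything falls off the work surface, if the arm or the gripper's body presses on something with over 40 N, if the wrist force passes 120 N, or if a joint passes its speed limit or range.

## Working session

There is one attempt and no reset: what is moved stays moved. The work goes in short steps, Python scripts to look and compute and a tool call to move; the robot and the scene stay as the last step left them, time stands still between calls to the robot, and variables do not carry over. Pictures are saved under pics/ and viewed, at most 10 in all, crops included, and the job is handed in when it is done.

Besides the shell and the picture viewer there is one more tool, called after "Call:" as a command line: name --argument value ..., lists and objects as JSON in quotes. step_arm: Moves the arm, as the interface text tells. Shifts and turns lie within -1 to 1; 1 stands for 0.1 m of shift or 90 degrees of turn. Its arguments: {"type":"object","properties":{"plan":{"type":"array"},"grip_force":{"type":"number"}},"required":["plan"]}

```bash
mkdir -p pics; cat > h.py <<'E'
import numpy as np, cv2
from station import telemetry, viewer, hand_in, ctrl
def pt(p,u,v,z):
    "world point on pixel ray at height z"
    d=p["R"].T@np.array([(u-p["cx"])/p["fx"],(v-p["cy"])/p["fy"],1]); c=-p["R"].T@p["t"]
    return c+d*(z-c[2])/d[2]
def pix(p,X):
    c=p["R"]@np.array(X)+p["t"]; return p["fx"]*c[0]/c[2]+p["cx"],p["fy"]*c[1]/c[2]+p["cy"]
E
python3 - <<'E'
from h import *
o=telemetry.get_obs(); print(o, ctrl.tcp_to_tips)
for n in("top","side"):
    p=viewer.camera(n); cv2.imwrite(f"pics/{n}0.png",p["img"][:,:,::-1]); print(n,p["fx"],-p["R"].T@p["t"],p["R"].round(2).tolist())
    for t,z in(("dispenser",.0),("axis",.034),("cover",.034),("window",.034),("post",.06),("cup_nuts",.02),("key_round",.042),("key_square",.042),("round_top",.042),("square_top",.042),("caliper",.01),("tape",.018),("cutter",.01)):
        for r in viewer.recognise(t,p)[:2]:
            a=r["rect"]; print(t,round(r["score"],2),np.round(a),pt(p,(a[0]+a[2])/2,(a[1]+a[3])/2,z).round(3))
E
```

```text
{'time_s': 0.0, 'qpos': array([-1.16960610e+00,  3.00473910e-01,  1.52157885e+00,  1.46922818e-05,
        1.32069963e+00, -6.65877335e-02]), 'joint_vel': array([-7.54126869e-04,  1.36170858e-03,  1.73243173e-04,  1.85298160e-03,
        7.77150902e-05,  2.39092661e-03]), 'tau': array([-1.50591990e-03, -5.31821108e+01, -3.52735233e+01,  7.07901525e-02,
        2.45206797e-02, -3.68955239e-05]), 'ee_pos': array([ 0.24790905, -0.49068795,  0.22188572]), 'eef_rot': array([-3.14043643e+00, -9.13671121e-05,  4.67774258e-01]), 'force': array([-0.63546152,  1.08921086,  0.65003782]), 'moment': array([ 0.0216816 ,  0.00603343, -0.00980179]), 'grip_force': 0.0, 'grip_width': 0.09427371663177458} 0.017
top 480.92352666578 [ 0.46842074 -0.02394047  1.09495218] [[-0.01, -1.0, 0.0], [-1.0, 0.01, -0.05], [0.05, -0.01, -1.0]]
dispenser 0.98 [269. 179. 376. 288.] [ 0.561 -0.019  0.   ]
axis 0.71 [275. 179. 376. 290.] [ 0.554 -0.026  0.034]
cover 0.83 [271. 183. 374. 291.] [ 0.55  -0.019  0.034]
window 0.75 [273. 180. 375. 287.] [ 0.556 -0.022  0.034]
post 0.57 [270. 185. 370. 288.] [ 0.549 -0.014  0
[... 831 characters left out ...]
] [0.558 0.014 0.034]
post 0.94 [263. 240. 372. 284.] [0.55  0.071 0.06 ]
cup_nuts 0.64 [259. 240. 370. 284.] [ 0.559 -0.025  0.02 ]
key_round 0.8 [314. 326. 335. 344.] [0.532 0.301 0.042]
key_round 0.24 [388. 229. 412. 251.] [ 0.371 -0.104  0.042]
key_square 0.81 [360. 328. 381. 341.] [0.464 0.299 0.042]
round_top 0.61 [315. 328. 337. 342.] [0.529 0.301 0.042]
square_top 0.9 [360. 327. 380. 345.] [0.465 0.302 0.042]
caliper 0.68 [290. 214. 322. 242.] [ 0.591 -0.273  0.01 ]
caliper 0.54 [253. 240. 369. 298.] [ 0.565 -0.01   0.01 ]
tape 0.69 [261. 239. 372. 284.] [ 0.555 -0.034  0.018]
tape 0.59 [388. 231. 413. 250.] [ 0.361 -0.168  0.018]
cutter 0.92 [163. 332. 253. 354.] [0.711 0.277 0.01 ]
```

View pics/top0.png

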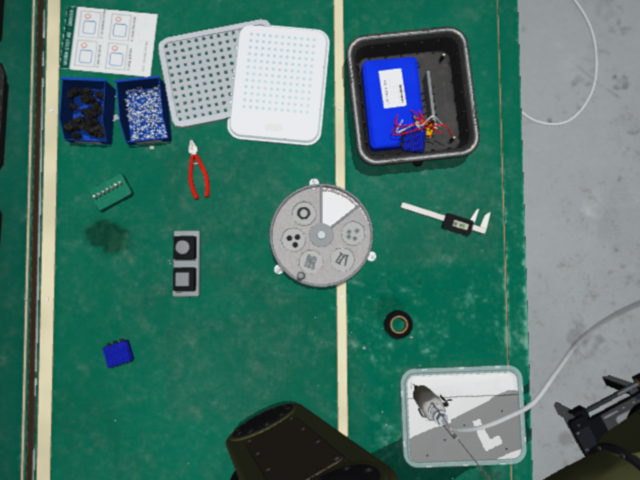

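View pics/side0.png

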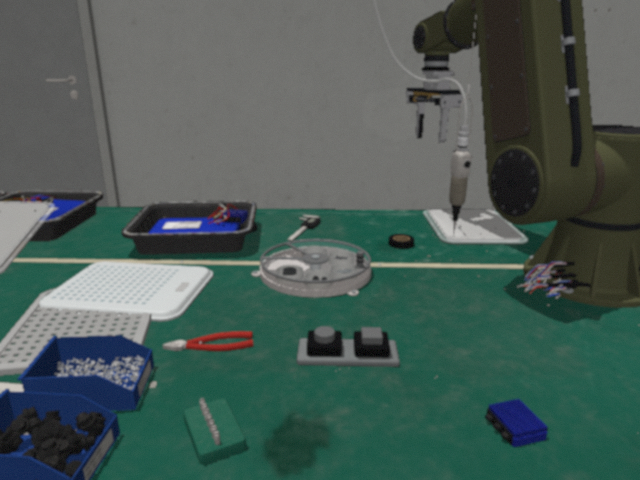

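```bash
python3 - <<'E'
from h import *
p=viewer.camera("top"); a=p["img"][172:297,262:382,::-1]
cv2.imwrite("pics/z1.png",cv2.resize(a,None,fx=4.8,fy=4.8,interpolation=cv2.INTER_CUBIC))
for n,u,v in(("hub",321,235),):print(pt(p,u,v,.038))
E
```

```text
[ 0.55362736 -0.01600178  0.038     ]
```

View pics/z1.png

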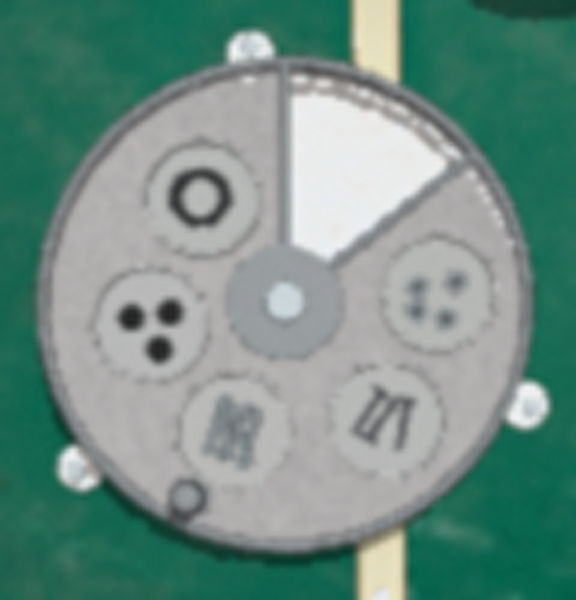

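```bash
cat >> h.py <<'E'
def m(p,u,v,z): return pt(p,262+u/4.8-.4,172+v/4.8-.4,z)
E
python3 - <<'E'
from h import *
p=viewer.camera("top")
A=m(p,286,301,.038); print("hub",A)
ang=lambda X:(np.degrees(np.arctan2(X[1]-A[1],X[0]-A[0])).round(1),np.hypot(*(X-A)[:2]).round(4))
for n,u,v,z in(("nuts",200,199,.021),("feet",152,325,.021),("screws",237,430,.021),("pins",387,420,.021),("wash",438,295,.021),("post",187,497,.066),("e1",285,68,.035),("e1b",285,245,.035),("e2",465,163,.035),("e2b",330,263,.035)):
    X=m(p,u,v,z);print(n,X.round(4),ang(X))
cups=[(200,199),(152,325),(237,430),(387,420),(438,295)]
W=np.array([m(p,u,v,.023)for u,v in cups]); 
from scipy.optimize import least_squares
k=np.array([1,2,3,4,5])*np.pi/3
f=lambda q:np.r_[q[0]+.064*np.cos(k+q[2])-W[:,0],q[1]+.064*np.sin(k+q[2])-W[:,1]]
s=least_squares(f,[A[0],A[1],0]);print(s.x,s.fun.round(4),"empty deg",np.degrees(s.x[2]))
# rim circle
g=cv2.cvtColor(p["img"],cv2.COLOR_RGB2HSV)
mask=((g[...,1]<60)).astype(np.uint8); mask[:150]=0;mask[300:]=0;mask[:,:255]=0;mask[:,390:]=0
mask=cv2.morphologyEx(mask,cv2.MORPH_OPEN,np.ones((21,21)))
c=max(cv2.findContours(mask,0,1)[0],key=cv2.contourArea);e=cv2.fitEllipse(c);print(e,pt(p,*e[0],.032))
E
```

```text
hub [ 0.5551524  -0.01642002  0.038     ]
nuts [0.6048 0.0235 0.021 ] (np.float64(38.8), np.float64(0.0637))
feet [0.5459 0.0463 0.021 ] (np.float64(98.4), np.float64(0.0634))
screws [0.4966 0.007  0.021 ] (np.float64(158.2), np.float64(0.0631))
pins [ 0.5006 -0.0628  0.021 ] (np.float64(-139.7), np.float64(0.0716))
wash [ 0.5587 -0.0873  0.021 ] (np.float64(-87.2), np.float64(0.0709))
post [0.4658 0.0282 0.066 ] (np.float64(153.4), np.float64(0.0999))
e1 [ 0.6636 -0.0169  0.035 ] (np.float64(-0.3), np.float64(0.1085))
e1b [ 0.5813 -0.0162  0.035 ] (np.float64(0.5), np.float64(0.0261))
e2 [ 0.6186 -0.0997  0.035 ] (np.float64(-52.7), np.float64(0.1047))
e2b [ 0.5728 -0.0368  0.035 ] (np.float64(-49.2), np.float64(0.027))
[ 0.55295014 -0.01967091 -0.40130392] [-0.0005 -0.0006 -0.0025  0.0013  0.0022 -0.0045 -0.0023 -0.0017  0.0045
  0.004 ] empty deg -22.993020890908245
((320.95904541015625, 235.03030395507812), (102.36137390136719, 103.48400115966797), 20.40700340270996) [ 0.55404457 -0.01586532  0.032     ]
```

```bash
python3 - <<'E'
from h import *
p=viewer.camera("top");Z=p["z_map"]
v,u=np.mgrid[360:470,395:540]; z=Z[360:470,395:540]
c=np.stack([(u-p["cx"])/p["fx"]*z,(v-p["cy"])/p["fy"]*z,z],-1)-p["t"]; X=c@p["R"]
k=X[...,2]>.06; print(X[k].min(0),X[k].max(0),k.sum())
k=X[...,2]>.12; print(X[k].min(0),X[k].max(0),k.sum())
s=cv2.resize(p["img"],None,fx=4,fy=4,interpolation=cv2.INTER_CUBIC)[690:1190,1050:1530]
g=cv2.cvtColor(s,cv2.COLOR_RGB2GRAY)
for r in cv2.HoughCircles(g,cv2.HOUGH_GRADIENT,1,60,param1=60,param2=14,minRadius=40,maxRadius=54)[0][:9]:
    X=pt(p,(r[0]+1050)/4-.4,(r[1]+690)/4-.4,.023);d=X-[.555,-.0165,0]
    print(r,X.round(4),np.degrees(np.arctan2(d[1],d[0])).round(1),np.hypot(*d[:2]).round(4))
E
```

```text
[ 0.20303641 -0.33942193  0.06568351] [ 0.46842074 -0.02394047  1.09495218] 1614
[ 0.20303641 -0.33942193  0.12028882] [ 0.46842074 -0.02394047  1.09495218] 1580
[165.5 164.5  44. ] [0.6041 0.0229 0.023 ] 38.7 0.063
[120.5 267.5  47.7] [0.5465 0.0485 0.023 ] 97.4 0.0655
[360.5 242.5  44.4] [ 0.5593 -0.0858  0.023 ] -86.5 0.0694
[318.5 127.5  51.2] [ 0.6242 -0.063   0.023 ] -33.9 0.0834
[188.5 100.5  50.1] [0.6401 0.0097 0.023 ] 17.1 0.0891
[341.5  30.5  50. ] [ 0.679  -0.0766  0.023 ] -25.9 0.1378
```

Call:
step_arm --plan '[{"dx": 0.36, "dy": 0.18}, {"dx": 0.36, "dy": 0.18}, {"dx": 0.36, "dy": 0.18}, {"dx": 0.36, "dy": 0.18}, {"dx": 0.36, "dy": 0.18}, {"rz": 0.085}, {"rz": 0.085}, {"rz": 0.085}, {"rz": 0.085}, {"rz": 0.085}]' --grip_force 4

```text
$.plan[0]: bad value
```

Call:
step_arm --plan '[{"dx": 0.36, "dy": 0.18, "dz": 0, "rx": 0, "ry": 0, "rz": 0, "claw": 0}, {"dx": 0.36, "dy": 0.18, "dz": 0, "rx": 0, "ry": 0, "rz": 0, "claw": 0}, {"dx": 0.36, "dy": 0.18, "dz": 0, "rx": 0, "ry": 0, "rz": 0, "claw": 0}, {"dx": 0.36, "dy": 0.18, "dz": 0, "rx": 0, "ry": 0, "rz": 0, "claw": 0}, {"dx": 0.36, "dy": 0.18, "dz": 0, "rx": 0, "ry": 0, "rz": 0, "claw": 0}, {"dx": 0, "dy": 0, "dz": 0, "rx": 0, "ry": 0, "rz": 0.085, "claw": 0}, {"dx": 0, "dy": 0, "dz": 0, "rx": 0, "ry": 0, "rz": 0.085, "claw": 0}, {"dx": 0, "dy": 0, "dz": 0, "rx": 0, "ry": 0, "rz": 0.085, "claw": 0}, {"dx": 0, "dy": 0, "dz": 0, "rx": 0, "ry": 0, "rz": 0.085, "claw": 0}, {"dx": 0, "dy": 0, "dz": 0, "rx": 0, "ry": 0, "rz": 0.085, "claw": 0}]' --grip_force 4

```text
time_s: 2.55
ee_pos: [0.4493, -0.49, 0.2223]
eef_rot: [-3.141, 0.0, -0.205]
force: [1.1, 0.4, -0.5]
grip_width: 0.094
grip_force: 0.0
```

Call:
step_arm --plan '[{"dx": 0, "dy": 0, "dz": 0, "rx": 0, "ry": 0, "rz": 0.0825, "claw": 0}, {"dx": 0, "dy": 0, "dz": 0, "rx": 0, "ry": 0, "rz": 0.0825, "claw": 0}, {"dx": -0.18, "dy": -0.39, "dz": 0, "rx": 0, "ry": 0, "rz": 0, "claw": 0}, {"dx": -0.18, "dy": -0.39, "dz": 0, "rx": 0, "ry": 0, "rz": 0, "claw": 0}, {"dx": -0.18, "dy": -0.39, "dz": 0, "rx": 0, "ry": 0, "rz": 0, "claw": 0}, {"dx": -0.18, "dy": -0.39, "dz": 0, "rx": 0, "ry": 0, "rz": 0, "claw": 0}, {"dx": -0.18, "dy": -0.39, "dz": 0, "rx": 0, "ry": 0, "rz": 0, "claw": 0}, {"dx": -0.18, "dy": -0.39, "dz": 0, "rx": 0, "ry": 0, "rz": 0, "claw": 0}, {"dx": -0.18, "dy": -0.39, "dz": 0, "rx": 0, "ry": 0, "rz": 0, "claw": 0}, {"dx": -0.18, "dy": -0.39, "dz": 0, "rx": 0, "ry": 0, "rz": 0, "claw": 0}]'

```text
time_s: 3.55
ee_pos: [0.4581, -0.1449, 0.2226]
eef_rot: [-3.142, -0.0, -0.459]
force: [0.7, 0.8, 0.3]
grip_width: 0.094
grip_force: 0.0
```

Call:
step_arm --plan '[{"dx": -0.18, "dy": -0.39, "dz": 0, "rx": 0, "ry": 0, "rz": 0, "claw": 0}, {"dx": -0.18, "dy": -0.39, "dz": 0, "rx": 0, "ry": 0, "rz": 0, "claw": 0}, {"dx": -0.18, "dy": -0.39, "dz": 0, "rx": 0, "ry": 0, "rz": 0, "claw": 0}, {"dx": -0.18, "dy": -0.39, "dz": 0, "rx": 0, "ry": 0, "rz": 0, "claw": 0}, {"dx": 0, "dy": 0, "dz": 0, "rx": 0, "ry": 0, "rz": 0, "claw": 0}, {"dx": 0, "dy": 0, "dz": 0, "rx": 0, "ry": 0, "rz": 0, "claw": 0}]'

```text
time_s: 4.15
ee_pos: [0.4629, 0.0257, 0.2225]
eef_rot: [3.141, -0.0, -0.457]
force: [0.3, 0.5, -0.5]
grip_width: 0.0938
grip_force: 0.0
```

Call:
step_arm --plan '[{"dx": 0.02, "dy": -0.03, "dz": 0.33, "rx": 0, "ry": 0, "rz": 0, "claw": 0}, {"dx": 0, "dy": 0, "dz": 0.33, "rx": 0, "ry": 0, "rz": 0, "claw": 0}, {"dx": 0, "dy": 0, "dz": 0.33, "rx": 0, "ry": 0, "rz": 0, "claw": 0.3}, {"dx": 0, "dy": 0, "dz": 0.33, "rx": 0, "ry": 0, "rz": 0, "claw": 0.5}, {"dx": 0, "dy": 0, "dz": 0.2, "rx": 0, "ry": 0, "rz": 0, "claw": 0.5}, {"dx": 0, "dy": 0, "dz": 0.1, "rx": 0, "ry": 0, "rz": 0, "claw": 0.5}, {"dx": 0, "dy": 0, "dz": 0, "rx": 0, "ry": 0, "rz": 0, "claw": 0.5}, {"dx": 0, "dy": 0, "dz": 0, "rx": 0, "ry": 0, "rz": 0, "claw": 0.5}]'

```text
time_s: 4.95
ee_pos: [0.4666, 0.0265, 0.0613]
eef_rot: [-3.141, -0.001, -0.46]
force: [-0.9, 0.0, 0.3]
grip_width: 0.0494
grip_force: 0.0
```

```bash
python3 - <<'E'
from h import *
p=viewer.camera("side");a=p["img"][190:320,230:400,::-1]
cv2.imwrite("pics/s1.png",cv2.resize(a,None,fx=4.5,fy=4.5,interpolation=cv2.INTER_CUBIC))
E
```

```text
(no output)
```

View pics/s1.png

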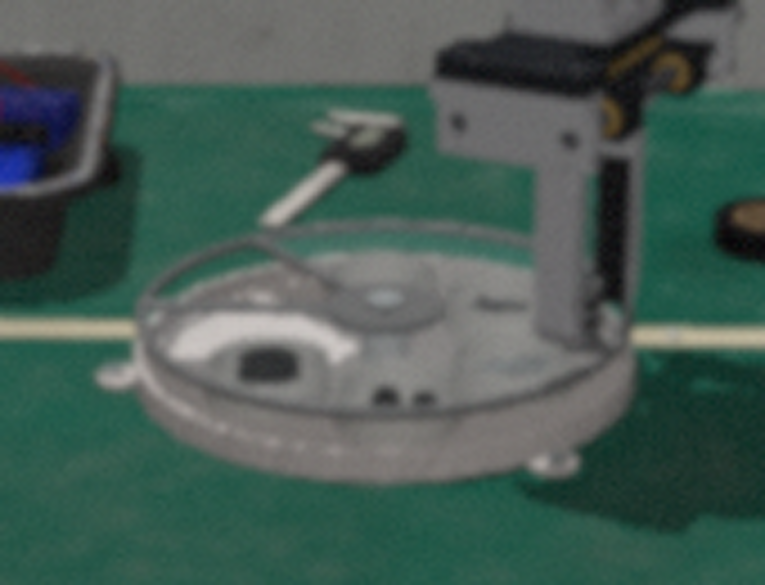

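The picture shows the fingers straddling the post near crop pixel (600,325). The tall black nut stack is at (270,365), in the cup I identified. Next I close on the post.

Call:
step_arm --plan '[{"dx": 0, "dy": 0, "dz": 0, "rx": 0, "ry": 0, "rz": 0, "claw": 1}, {"dx": 0, "dy": 0, "dz": 0, "rx": 0, "ry": 0, "rz": 0, "claw": 1}, {"dx": 0, "dy": 0, "dz": 0, "rx": 0, "ry": 0, "rz": 0, "claw": 1}, {"dx": 0, "dy": 0, "dz": 0, "rx": 0, "ry": 0, "rz": 0, "claw": 1}, {"dx": 0, "dy": 0, "dz": 0, "rx": 0, "ry": 0, "rz": 0, "claw": 1}, {"dx": 0, "dy": 0, "dz": 0, "rx": 0, "ry": 0, "rz": 0, "claw": 1}]' --grip_force 6

```text
time_s: 5.6
ee_pos: [0.4661, 0.0271, 0.0606]
eef_rot: [-3.141, -0.0, -0.459]
force: [-0.5, 0.4, 2.5]
grip_width: 0.0138
grip_force: 6.0
```

Call:
step_arm --plan '[{"dx": 0.004, "dy": 0.087, "dz": 0, "rx": 0, "ry": 0, "rz": -0.0556, "claw": 1}, {"dx": 0.004, "dy": 0.087, "dz": 0, "rx": 0, "ry": 0, "rz": -0.0556, "claw": 1}, {"dx": 0.004, "dy": 0.087, "dz": 0, "rx": 0, "ry": 0, "rz": -0.0556, "claw": 1}, {"dx": 0.004, "dy": 0.087, "dz": 0, "rx": 0, "ry": 0, "rz": -0.0556, "claw": 1}, {"dx": 0.004, "dy": 0.087, "dz": 0, "rx": 0, "ry": 0, "rz": -0.0556, "claw": 1}, {"dx": 0, "dy": 0, "dz": 0, "rx": 0, "ry": 0, "rz": 0, "claw": 1}]'

```text
time_s: 6.2
ee_pos: [0.4564, -0.0157, 0.0606]
eef_rot: [3.141, -0.001, -0.021]
force: [5.5, -1.2, -1.2]
grip_width: 0.0138
grip_force: 6.0
```

Call:
step_arm --plan '[{"dx": 0.004, "dy": 0.087, "dz": 0, "rx": 0, "ry": 0, "rz": -0.0556, "claw": 1}, {"dx": 0.004, "dy": 0.087, "dz": 0, "rx": 0, "ry": 0, "rz": -0.0556, "claw": 1}, {"dx": 0.004, "dy": 0.087, "dz": 0, "rx": 0, "ry": 0, "rz": -0.0556, "claw": 1}, {"dx": 0.004, "dy": 0.087, "dz": 0, "rx": 0, "ry": 0, "rz": -0.0556, "claw": 1}, {"dx": 0.004, "dy": 0.087, "dz": 0, "rx": 0, "ry": 0, "rz": -0.0556, "claw": 1}, {"dx": 0.004, "dy": 0.087, "dz": 0, "rx": 0, "ry": 0, "rz": -0.0556, "claw": 1}, {"dx": 0.004, "dy": 0.087, "dz": 0, "rx": 0, "ry": 0, "rz": -0.0556, "claw": 1}, {"dx": 0, "dy": 0, "dz": 0, "rx": 0, "ry": 0, "rz": 0, "claw": 1}, {"dx": 0, "dy": 0, "dz": 0, "rx": 0, "ry": 0, "rz": 0, "claw": 1}]'

```text
time_s: 7.1
ee_pos: [0.4736, -0.0722, 0.0606]
eef_rot: [3.141, -0.001, 0.586]
force: [5.7, 2.5, -0.8]
grip_width: 0.0142
grip_force: 6.0
```

```bash
python3 - <<'E'
from h import *
p=viewer.camera("top"); a=p["img"][172:297,262:382,::-1]
cv2.imwrite("pics/z2.png",cv2.resize(a,None,fx=4.8,fy=4.8,interpolation=cv2.INTER_CUBIC))
E
```

```text
(no output)
```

View pics/z2.png

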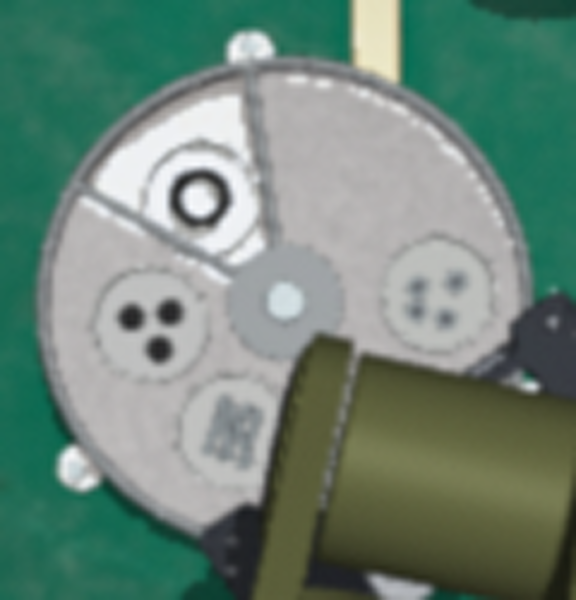

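Nut cup is at crop (200,199); the opening's edges bisect about 3° short of it. I'll turn a little further.

Call:
step_arm --plan '[{"dx": 0.002, "dy": 0.03, "dz": 0, "rx": 0, "ry": 0, "rz": -0.02, "claw": 1}, {"dx": 0.002, "dy": 0.03, "dz": 0, "rx": 0, "ry": 0, "rz": -0.02, "claw": 1}, {"dx": 0, "dy": 0, "dz": 0, "rx": 0, "ry": 0, "rz": 0, "claw": 1}, {"dx": 0, "dy": 0, "dz": 0, "rx": 0, "ry": 0, "rz": 0, "claw": 1}]'

```text
time_s: 7.55
ee_pos: [0.477, -0.0769, 0.0606]
eef_rot: [3.141, -0.001, 0.65]
force: [5.0, 2.5, -0.6]
grip_width: 0.014
grip_force: 6.0
```

Call:
step_arm --plan '[{"dx": 0, "dy": 0, "dz": 0, "rx": 0, "ry": 0, "rz": 0, "claw": 0.6}, {"dx": 0, "dy": 0, "dz": 0, "rx": 0, "ry": 0, "rz": 0, "claw": 0.6}, {"dx": 0, "dy": 0, "dz": 0, "rx": 0, "ry": 0, "rz": 0, "claw": 0.6}, {"dx": 0, "dy": 0, "dz": -0.2, "rx": 0, "ry": 0, "rz": 0, "claw": 0.6}, {"dx": 0, "dy": 0, "dz": -0.3, "rx": 0, "ry": 0, "rz": 0, "claw": 0.6}, {"dx": 0, "dy": 0, "dz": -0.4, "rx": 0, "ry": 0, "rz": 0, "claw": 1}, {"dx": 0, "dy": 0, "dz": 0, "rx": 0, "ry": 0, "rz": 0, "claw": 1}, {"dx": 0, "dy": 0, "dz": 0, "rx": 0, "ry": 0, "rz": 0, "claw": 1}]'

```text
time_s: 8.35
ee_pos: [0.4765, -0.0773, 0.1507]
eef_rot: [3.141, -0.001, 0.652]
force: [-0.3, -0.2, 0.5]
grip_width: 0.0168
grip_force: 0.0
```

Call:
step_arm --plan '[{"dx": 0.29, "dy": -0.285, "dz": 0, "rx": 0, "ry": 0, "rz": 0, "claw": 1}, {"dx": 0.29, "dy": -0.285, "dz": 0, "rx": 0, "ry": 0, "rz": 0, "claw": 1}, {"dx": 0.29, "dy": -0.285, "dz": 0, "rx": 0, "ry": 0, "rz": 0, "claw": 1}, {"dx": 0.29, "dy": -0.285, "dz": 0, "rx": 0, "ry": 0, "rz": 0, "claw": 1}, {"dx": 0.29, "dy": -0.285, "dz": 0, "rx": 0, "ry": 0, "rz": 0, "claw": 1}, {"dx": 0.29, "dy": -0.285, "dz": 0, "rx": 0, "ry": 0, "rz": 0, "claw": 1}, {"dx": 0.29, "dy": -0.285, "dz": 0, "rx": 0, "ry": 0, "rz": 0, "claw": 1}, {"dx": 0.29, "dy": -0.285, "dz": 0, "rx": 0, "ry": 0, "rz": 0, "claw": 1}, {"dx": 0.29, "dy": -0.285, "dz": 0, "rx": 0, "ry": 0, "rz": 0, "claw": 1}, {"dx": 0, "dy": 0, "dz": 0, "rx": 0, "ry": 0, "rz": 0, "claw": 1}]'

```text
time_s: 9.35
ee_pos: [0.5275, 0.2884, 0.1481]
eef_rot: [-3.141, 0.002, 0.655]
force: [-0.4, -0.9, 0.4]
grip_width: 0.0004
grip_force: 0.0
```

```bash
python3 - <<'E'
from h import *
p=viewer.camera("top"); a=p["img"][172:297,262:382,::-1]
z=cv2.resize(a,None,fx=4.8,fy=4.8,interpolation=cv2.INTER_CUBIC)
s=viewer.camera("side");b=cv2.resize(s["img"][310:370,290:345,::-1],(220,240),interpolation=cv2.INTER_CUBIC)
t=cv2.imread("pics/top0.png")[225:300,160:215];c=cv2.resize(t,None,fx=4,fy=4,interpolation=cv2.INTER_CUBIC)
o=np.zeros((600,800,3),np.uint8);o[:,:576]=z;o[:240,578:798]=b;o[250:550,578:798]=c
cv2.imwrite("pics/z3.png",o)
print("round",pt(p,160+26,225+22,.042),"sq",pt(p,160+25,225+55,.042))
E
```

```text
round [0.52978954 0.2797875  0.042     ] sq [0.45770242 0.2815382  0.042     ]
```

View pics/z3.png

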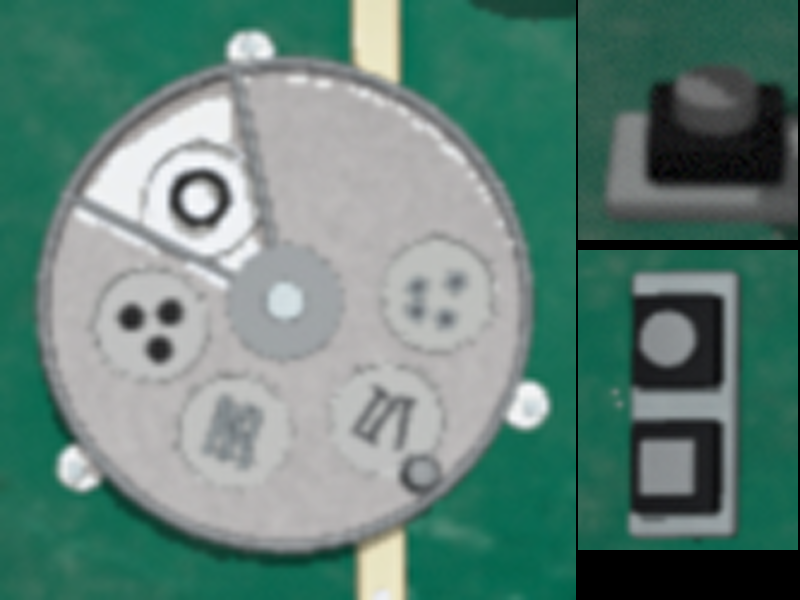

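```bash
python3 - <<'E'
from h import *
p=viewer.camera("top");A=m(p,286,301,.038)
for n,u,v,z in(("post",422,470,.066),("nuts",200,199,.026),("cup",201,198,.023),("e1",236,75,.035),("e2",75,203,.035)):
    d=m(p,u,v,z)-A;print(n,np.degrees(np.arctan2(d[1],d[0])),np.hypot(*d[:2]))
for f,z in((250,.048),):
    L=[m(p,*q,.003) for q in((250,47),(528,403),(80,467))];C=sum(L)/3
    print("lug centre",C,[np.degrees(np.arctan2((l-C)[1],(l-C)[0])).round(1) for l in L],[np.hypot(*(l-C)[:2]).round(4) for l in L])
print(pt(p,182.1,246.6,.042),pt(p,181.9,278.9,.042))
E
```

```text
post -142.5324584243352 0.09874115403590453
nuts 39.001147785580706 0.06303114207259
cup 38.28389564239076 0.06348092910615566
e1 11.889457762912361 0.10770619441258113
e2 64.3613267314065 0.10752542301975401
lug centre [ 0.55618771 -0.01618916  0.003     ] [np.float64(7.4), np.float64(-112.7), np.float64(127.7)] [np.float64(0.1246), np.float64(0.1237), np.float64(0.124)]
[0.53074971 0.28831979 0.042     ] [0.46016523 0.28830593 0.042     ]
```

Call:
step_arm --plan '[{"dx": 0.024, "dy": 0.018, "dz": 0.3, "rx": 0, "ry": 0, "rz": 0, "claw": 1}, {"dx": 0, "dy": 0, "dz": 0.3, "rx": 0, "ry": 0, "rz": 0, "claw": 1}, {"dx": 0, "dy": 0, "dz": 0.2, "rx": 0, "ry": 0, "rz": 0, "claw": 1}, {"dx": 0, "dy": 0, "dz": 0.05, "rx": 0, "ry": 0, "rz": 0, "claw": 1}, {"dx": 0, "dy": 0, "dz": 0.04, "rx": 0, "ry": 0, "rz": 0, "claw": 1}, {"dx": 0, "dy": 0, "dz": 0.03, "rx": 0, "ry": 0, "rz": 0, "claw": 1}, {"dx": 0, "dy": 0, "dz": 0.02, "rx": 0, "ry": 0, "rz": 0, "claw": 1}, {"dx": 0, "dy": 0, "dz": 0, "rx": 0, "ry": 0, "rz": 0, "claw": 1}, {"dx": 0, "dy": 0, "dz": 0, "rx": 0, "ry": 0, "rz": 0, "claw": 1}]'

```text
time_s: 10.4
ee_pos: [0.5317, 0.285, 0.0571]
eef_rot: [3.141, -0.001, 0.652]
force: [1.0, -0.6, 1.4]
grip_width: 0.0003
grip_force: 0.8
```

Call:
step_arm --plan '[{"dx": 0, "dy": 0, "dz": 0.025, "rx": 0, "ry": 0, "rz": 0, "claw": 1}, {"dx": 0, "dy": 0, "dz": 0.02, "rx": 0, "ry": 0, "rz": 0, "claw": 1}, {"dx": 0, "dy": 0, "dz": 0, "rx": 0, "ry": 0, "rz": 0, "claw": 1}, {"dx": 0, "dy": 0, "dz": 0, "rx": 0, "ry": 0, "rz": 0, "claw": 1}]'

```text
time_s: 10.8
ee_pos: [0.5318, 0.2851, 0.0528]
eef_rot: [3.141, -0.001, 0.652]
force: [-1.1, -2.3, 10.3]
grip_width: 0.0005
grip_force: 5.0
```

Call:
step_arm --plan '[{"dx": 0, "dy": 0, "dz": -0.1, "rx": 0, "ry": 0, "rz": 0, "claw": 1}, {"dx": 0, "dy": 0, "dz": -0.3, "rx": 0, "ry": 0, "rz": 0, "claw": 1}, {"dx": 0, "dy": 0, "dz": 0, "rx": 0, "ry": 0, "rz": 0, "claw": 1}, {"dx": -0.18, "dy": -0.15, "dz": 0, "rx": 0, "ry": 0, "rz": 0, "claw": 1}, {"dx": -0.18, "dy": -0.15, "dz": 0, "rx": 0, "ry": 0, "rz": 0, "claw": 1}, {"dx": -0.18, "dy": -0.15, "dz": 0, "rx": 0, "ry": 0, "rz": 0, "claw": 1}, {"dx": 0, "dy": 0, "dz": 0, "rx": 0, "ry": 0, "rz": 0, "claw": 1}, {"dx": 0, "dy": 0, "dz": 0, "rx": 0, "ry": 0, "rz": 0, "claw": 1}]'

```text
time_s: 11.6
ee_pos: [0.4613, 0.2881, 0.092]
eef_rot: [3.142, -0.0, 0.652]
force: [0.7, -0.2, 0.3]
grip_width: 0.0002
grip_force: 0.0
```

Above the square key. Press to TCP z ≈ 0.0528.

Call:
step_arm --plan '[{"dx": 0, "dy": 0, "dz": 0.2, "rx": 0, "ry": 0, "rz": 0, "claw": 1}, {"dx": 0, "dy": 0, "dz": 0.1, "rx": 0, "ry": 0, "rz": 0, "claw": 1}, {"dx": 0, "dy": 0, "dz": 0.04, "rx": 0, "ry": 0, "rz": 0, "claw": 1}, {"dx": 0, "dy": 0, "dz": 0.03, "rx": 0, "ry": 0, "rz": 0, "claw": 1}, {"dx": 0, "dy": 0, "dz": 0.03, "rx": 0, "ry": 0, "rz": 0, "claw": 1}, {"dx": 0, "dy": 0, "dz": 0, "rx": 0, "ry": 0, "rz": 0, "claw": 1}, {"dx": 0, "dy": 0, "dz": 0, "rx": 0, "ry": 0, "rz": 0, "claw": 1}]'

```text
time_s: 12.3
ee_pos: [0.4614, 0.2879, 0.0529]
eef_rot: [3.141, -0.0, 0.652]
force: [-3.7, -3.9, 8.4]
grip_width: 0.0006
grip_force: 4.6
```

Call:
step_arm --plan '[{"dx": 0, "dy": 0, "dz": -0.1, "rx": 0, "ry": 0, "rz": 0, "claw": 1}, {"dx": 0, "dy": 0, "dz": -0.4, "rx": 0, "ry": 0, "rz": 0, "claw": 1}, {"dx": 0, "dy": 0, "dz": -0.4, "rx": 0, "ry": 0, "rz": 0, "claw": 1}, {"dx": 0, "dy": 0, "dz": -0.2, "rx": 0, "ry": 0, "rz": 0, "claw": 1}, {"dx": 0, "dy": 0, "dz": 0, "rx": 0, "ry": 0, "rz": 0, "claw": 1}, {"dx": 0, "dy": 0, "dz": 0, "rx": 0, "ry": 0, "rz": 0, "claw": 1}, {"dx": 0, "dy": 0, "dz": 0, "rx": 0, "ry": 0, "rz": 0, "claw": 1}]'

```text
time_s: 13.0
ee_pos: [0.4607, 0.2878, 0.1609]
eef_rot: [-3.141, 0.002, 0.652]
force: [-0.4, 0.9, -0.6]
grip_width: 0.0003
grip_force: 0.0
```

```bash
python3 - <<'E'
from h import *
print(telemetry.get_obs()["force"]); print(hand_in())
E
```

```text
[-0.35417404  0.86557203 -0.59416145]
the job is handed in; nothing more can be done
None
```

I turned the cover so the opening measured within about 1° of centred over the gland-nut cup, pressed and released the round key and then the square key (both bottomed out), and handed the job in at about 13 s with the arm clear.

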